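# Load a charger under the sprung roller arm of a test fixture

## Robot

A 6-joint arm with a two-finger parallel gripper is mounted at the origin on a cart in front of the work surface, level with it; the furniture and walls round the work are solid. World frame = base frame: x ahead of the robot, y to its left, z up, the work surface at z = 0. Lengths are in m, angles in degrees, forces in N, time in s.
With the tool pointing down it reaches from about 0.375 to 0.9 m from the base axis. Payload 3.1 kg.
Tool frame: the origin (TCP) lies where the fingers leave the gripper's body, on its centre line; the fingertips stand 70 mm ahead of it and the grasp point (between the pads) lies 51 mm ahead of it; z points along the fingers, y is the line along which they close (so a half turn about z gives the same grasp; the last joint's range is limited). The gripper opens to 87 mm and grips with 3 to 60 N. Pads are 19 mm wide; open, the fingers measure 117 mm over their backs; the gripper's body (75 mm by 190 mm) begins 51 mm behind the grasp point.
Start: joints at [-75.43, 30.224, 82.088, -0, 67.689, -10.227], TCP at [0.262, -0.567, 0.292] pointing down, gripper open.
Joint ranges: [-176.69, 176.69], [-43.24, 126.21], [12.49, 139.97], [-82, 262], [0, 151.66], [-163.58, 163.58]. Speed limits (degrees/s): [159.86, 159.86, 180, 180, 180, 180].

## Interface

Orientations are given as a 3x3 rotation matrix whose columns are the frame's x, y, z axes.
In Python, from rig import readout, capture, calibration, bot, look_for gives the robot as it stands. The module is installed in compiled form; this text tells all that it offers.
- The arm moves only by the shell command python3 -m pendant 'ROWS'. ROWS is JSON, a list of rows, each a list of 7 numbers: the shift along the tool's x, y, z normalised to -1 to 1, where 1 is 200 mm, then the turn, a rotation vector about the tool's x, y, z normalised to -1 to 1, where 1 is 180 degrees, then the closure, from -1 (fully open) to 1 (shut). In form: [[dx, dy, dz, ax, ay, az, grip], ...]. A call has 1 to 8 rows; each row is the pose to reach, as a shift and turn from the pose commanded when the call began, along the tool's axes at that moment, turning the shorter way round; what a row does not reach only later rows make up. A row lasts 1/10 s, in which the tool goes at most 50 mm and 8.59 degrees, less where a joint would pass 70% of its speed; a pose out of reach is approached as far as the arm can. A call with a number of a shift or a turn outside -1 to 1 is refused whole. A call with a gripper value outside its range is refused whole. The fingers move at their own pace and stop on an object; the grip force is fixed at half the most. Time passes only in rows, so rows that repeat a pose let the fingers close. It gives the time, the measured TCP pose, the force, the opening and the grip force at its end, in the units of the state.
- readout.read_state(): the state, without advancing time (a new reading comes with each control period).
- capture(name): name is "scene" or "top" or "wrist"; returns (picture, depth): 480x640x3 uint8, red, green, blue; 480x640 float32, m along the optical axis (not along the pixel's ray), 0 where there is no reading.
- calibration(name): a dict with "mtx" (3x3 intrinsics, pixels), "T" (4x4, takes a point from camera to world coordinates); the wrist camera has in their place "mount" (4x4, takes a point from camera to tool coordinates, whose origin is the TCP and whose axes are the flange's). Camera axes: x right, y down, z forward; pixel columns grow to the right and rows downward; lengths in m; the calibration is good to about 2 mm. A picture is of the moment at which its call begins: read the wrist's pose just before it. calibration takes no time and is no camera call.
- bot.hand_in(): hands the job in; it is judged then, once.
Trained networks look in the newest picture that a camera, given by its name, has taken for a name from the list of things; names that differ only in an ending like _2 or _b are one class to them, and where a whole thing is asked for, a point or a joint stands for the part that bears it (a point fixed in the world has none). Each returns a list of dicts, best first, with "conf" (0 to 1); they miss things now and then, are a little off and sometimes report something else, mostly with a low value. They report only what shows in the picture. A call takes as long as a camera call. They do not tell look-alikes from the thing itself.
- look_for(thing, camera): "extent" ([left, top, right, bottom] in pixels, round what is visible of it).
The state is a dict: "time_s": time; "joint_positions": joint angles; "qvel": joint speeds; "tau": joint torques, N m; "position": TCP position; "tcp_rot": TCP orientation; "force": force on the tool from outside, world axes, zero at the start; "moment": the same for the moment, N m; "opening": opening from 0.0 (shut) to 1.0 (fully open); "grasp_force": force on a finger pad.
Only numpy, scipy, OpenCV 4.12 (cv2) and the standard library are available. Lean on these libraries where they do the work, as an engineer would, in place of code of your own. Each camera call takes 0.05 s, during which the arm holds its last target. There are 200 camera calls.

## Task

Draw the white charger block out of its grey storage sleeve and load it into the test fixture: port end (dark socket slot) first, flat on the plate, pushed in under the red sprung roller arm so that the arm lifts, until the port end is fully home against the two black stops and the roller bears down on its top. Because the ports must go in first and only the port end sticks out of the sleeve, you will have to lay the charger down and take it again by its plain end. Leave the torch, the masking tape and the fine screwdriver where they are.

Things in the scene. Friction and masses are not known exactly. Their poses are not given: they have to be found in the camera images.
- charger_mid (a point): centre of the loose white charger block: rounded box 75 mm long, 42 wide, 22 thick, about 0.11 kg; this point is half-way up. +y points along its length to the port end (the end face with a dark socket slot; the other end is blank), +x across, +z up. The plain end is 37.5 mm to -y. At the start the port end sticks about 34 mm out of the sleeve
- charger_ports (a point): middle of the charger's port end face, 37.5 mm in +y from charger_mid, half-way up
- sleeve_mouth (a point): middle of the storage sleeve's mouth, on the pocket's floor, 6 mm above the bench. +x points into the pocket: the charger is drawn out to -x and is clear after about 42 mm. Inside: 44 mm deep, 46 wide, 26 high
- sleeve: grey storage sleeve, fixed to the bench: roofed pocket, closed at the back, 48 mm deep, 58 wide, 36 high, orange patch on the roof. Origin at bench height under the mouth, axes as sleeve_mouth. A floor tongue 24 mm wide and 6 mm high reaches 22 mm out of the mouth beneath the charger
- fixture_stop (a point): on the top of the test fixture's plate (10 mm above the bench), on the centre line, in the plane of the front faces of the two black stops (14 mm wide, 16 high, centred 18 mm to either side). +x points in: the charger comes from -x. Seated, its ports face is at x = 0 and its plain end at x = -75 mm; the last 30 mm stand free of guides and arm
- roller_axle (a point): centre of the dark, freely turning roller (24 mm diameter, 30 wide) in the fork at the front of the red sprung arm. At rest it hangs 20 mm before the stops, its underside 15 mm above the plate, 7 mm lower than the charger's top. The port end pushed against it lifts it with some 3 to 10 N. The fork reaches 35 mm before the stops; lifted by the charger it stays below 60 mm above the bench
- hold_arm (a joint): lift of the red sprung arm about its hinge (40 mm behind the stops, 20 mm above the bench), rad: 0 at rest on its lower limit, about 0.12 with the roller on the charger's top, at most 0.8. A spring drives it down with about 2.5 N at the roller at rest and 4.5 N on the charger; it does not stay up by itself
- fixture: test fixture fixed to the bench: aluminium plate, x -78 to +72 mm, 100 wide, 10 high; origin at bench height under fixture_stop, same axes. Blue guides 14 mm high stand beside the way in from x = -28 mm to 0, inner faces 24 mm from the centre line (3 mm clear each side of the charger), flared wider from about x = -42 mm
- charger: the charger as a whole; origin at the centre of its underside, axes as charger_mid
- torch: black hand torch, 27 x 115 x 27 mm, loose, lying on the bench at the right; leave alone. Origin at the middle of its underside
- tape_masking: roll of cream masking tape lying flat, 103 mm across, 25 mm high, loose, at the left; leave alone. Origin at the middle of its underside
- driver_fine: fine screwdriver with black and red handle, 14 x 125 x 14 mm, loose, lying on the bench at the back between sleeve and fixture; leave alone. Origin at the middle of its underside
Not all that is in view belongs to the job. Leave any yellow look-alike of the charger alone.

How it is judged (in metres and radians):
On the way, in this order (a step that is already met when the one before it is completed fails the run):
1. the charger is clear of the sleeve (horizontal distance between charger_mid and sleeve_mouth above 0.045 m), for 0.1 s.
2. the charger's port end has gone beneath the roller and lifted the sprung arm (value of joint hold_arm above 0.085 rad and x of charger_ports in the frame of fixture_stop above -0.025 m and contact force between charger and hold_arm above 0.5 N), for 0.1 s.
At the end, for the whole second after the job is handed in: The charger lies flat in the fixture at rest and released, port end within 5 mm of the stops, within 5 mm of the centre line and in line with the fixture (7 degrees), and the sprung arm's roller bears on its top (arm lifted 0.085 to 0.17 rad, more than 2 N) (x of charger_ports in the frame of fixture_stop between -0.005 and 0.004 m and y of charger_ports in the frame of fixture_stop between -0.005 and 0.005 m and x of charger_mid in the frame of fixture_stop between -0.046 and -0.03 m and z of charger_mid in the frame of fixture_stop between 0.007 and 0.015 m and angle between the y axis of charger_mid and the x axis of fixture_stop, either way round below 0.12 rad and angle between charger_mid's own z axis and vertical below 0.08 rad and value of joint hold_arm between 0.085 and 0.17 rad and contact force between charger and hold_arm above 2 N and linear speed of charger below 0.01 m/s); the robot touches nothing.
It fails at once if the torch is shifted more than 30 mm (distance of torch from where it was at the start of the episode above 0.03 m).
It fails at once if the roll of masking tape is shifted more than 30 mm (distance of tape_masking from where it was at the start of the episode above 0.03 m).
It fails at once if the fine screwdriver is shifted more than 30 mm (distance of driver_fine from where it was at the start of the episode above 0.03 m).
It also fails if it takes over 67 s, if anything falls off the work surface, if the arm or the gripper's body presses on something with over 40 N, if the wrist force passes 120 N, or if a joint passes its speed limit or range.

## Working session

There is one attempt and no reset: what is moved stays moved. The work goes in short steps, Python scripts to look and compute and a shell command to move; the robot and the scene stay as the last step left them, time stands still between calls to the robot, and variables do not carry over. Pictures are saved under pics/ and viewed, at most 10 in all, crops included, and the job is handed in when it is done.

```bash
mkdir -p pics; python3 - <<'E'
from rig import *
import cv2,numpy as np
p,d=capture("top");cv2.imwrite("pics/top0.png",p[...,::-1]);np.savez("top0.npz",p=p,d=d)
for t in["charger","sleeve","fixture","hold_arm","torch","tape_masking","driver_fine"]:
    print(t,[(x["extent"],round(x["conf"],2)) for x in look_for(t,"top")][:3])
c=calibration("top");print(c["mtx"],c["T"]);s=readout.read_state();print(s["tcp_rot"],s["position"],s["time_s"])
print(calibration("wrist")["mount"])
E
```

```text
charger [([217.5, 288.9, 236.3, 317.1], 0.7), ([255.1, 250.3, 274.0, 264.1], 0.46), ([153.1, 274.9, 193.4, 314.2], 0.31)]
sleeve [([250.2, 232.8, 271.2, 251.7], 0.86)]
fixture [([351.5, 213.7, 399.1, 271.7], 0.96)]
hold_arm [([371.2, 219.6, 385.4, 248.0], 0.68)]
torch []
tape_masking [([157.5, 275.3, 196.0, 311.6], 0.64)]
driver_fine [([294.6, 202.9, 301.5, 226.7], 0.65), ([351.1, 210.1, 400.5, 269.5], 0.63), ([370.6, 219.7, 384.8, 248.8], 0.47)]
[[536.1647944    0.         320.31815073]
 [  0.         536.1647944  245.49849468]
 [  0.           0.           1.        ]] [[-1.07140131e-01 -9.68617400e-01  2.24279568e-01  1.88197936e-01]
 [-9.94243519e-01  1.04173491e-01 -2.50541105e-02  6.78770913e-03]
 [ 9.03861879e-04 -2.25672808e-01 -9.74202734e-01  1.47816969e+00]
 [ 0.00000000e+00  0.00000000e+00  0.00000000e+00  1.00000000e+00]]
[[ 9.07785190e-01  4.19435383e-01 -9.13374066e-05]
 [ 4.19435389e-01 -9.07785130e-01  3.34511345e-04]
 [ 5.73911545e-05 -3.41974585e-04 -9.99999940e-01]] [ 0.26212909 -0.56724045  0.29211734] 0.4
[[ 4.91836676e-04 -9.61840251e-01 -2.73611203e-01  7.51414912e-02]
 [ 9.99999660e-01  2.91834299e-04  7.71673568e-04 -2.92342726e-04]
 [-6.62377565e-04 -2.73611490e-01  9.61840067e-01 -9.25592980e-02]
 [ 0.00000000e+00  0.00000000e+00  0.00000000e+00  1.00000000e+00]]
```

View pics/top0.png

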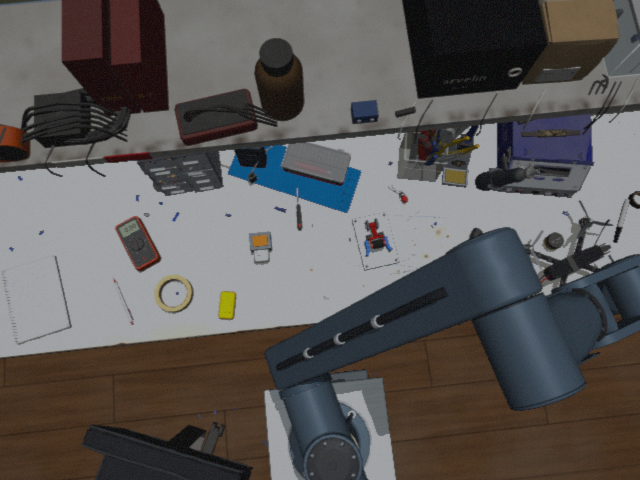

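The top view shows the sleeve (orange roof) at about (260,241), with the white charger sticking out toward the robot at (262,257). The fixture is at (375,242) with its open side toward the robot. The yellow look-alike is at (227,303) and the driver at (298,212).

```bash
cat > h.py <<'E'
from rig import *
import cv2,numpy as np
from scipy.spatial.transform import Rotation as R
def toolT():
    s=readout.read_state();T=np.eye(4);T[:3,:3]=s["tcp_rot"];T[:3,3]=s["position"];return T
def cam(n):
    c=calibration(n);return c["mtx"],(toolT()@c["mount"] if n=="wrist" else c["T"])
def pix(u,v,K,T,z):  # pixel -> world on plane z
    r=T[:3,:3]@np.linalg.solve(K,[u,v,1.]);return T[:3,3]+r*(z-T[2,3])/r[2]
def cloud(d,K,T):
    v,u=np.mgrid[:480,:640];P=np.stack([(u-K[0,2])*d/K[0,0],(v-K[1,2])*d/K[1,1],d],-1)
    W=P@T[:3,:3].T+T[:3,3];W[d<=0]=np.nan;return W
def down(yaw): # tool x at yaw deg in world, pointing down
    a=np.radians(yaw);x=np.array([np.cos(a),np.sin(a),0]);z=np.array([0,0,-1.]);return np.c_[x,np.cross(z,x),z]
def plan(pos,Rm):  # row for target
    T=toolT();d=T[:3,:3].T@(np.array(pos)-T[:3,3])/.2;w=R.from_matrix(T[:3,:3].T@Rm).as_rotvec()/np.pi
    print("row",np.round(d,4),np.round(w,4),"dist",np.linalg.norm(d)*.2,"deg",np.linalg.norm(w)*180)
E
python3 - <<'E'
from h import *
K,T=cam("top")
for n,u,v,z in[("sleeve roof",260,241,.036),("chg",262,257,.028),("chg end",262,262,.028),("fix",375,242,.01),("fix fl",361,270,.01),("fix fr",398,264,.01),("fix bl",352,217,.01),("fix br",388,211,.01),("tape",174,293,.025),("yellow",227,303,.02),("driver",298,212,.007)]:
    print(n,pix(u,v,K,T,z).round(3))
print(readout.read_state()["joint_positions"])
plan([.42,.10,.33],down(0));plan([.42,.10,.33],down(180))
E
```

```text
sleeve roof [0.551 0.134 0.036]
chg [0.507 0.133 0.028]
chg end [0.493 0.134 0.028]
fix [ 0.52  -0.185  0.01 ]
fix fl [ 0.445 -0.136  0.01 ]
fix fr [ 0.45  -0.241  0.01 ]
fix bl [ 0.599 -0.13   0.01 ]
fix br [ 0.606 -0.234  0.01 ]
tape [0.433 0.38  0.025]
yellow [0.391 0.239 0.02 ]
driver [0.631 0.022 0.007]
[-7.54296470e+01  3.02299897e+01  8.20987379e+01 -2.63046787e-04
  6.76911386e+01 -1.02284941e+01]
row [ 2.1159 -2.6975 -0.1884] [-1.000e-04  0.000e+00  1.378e-01] dist 0.6867081904784491 deg 24.798954827324884
row [ 2.1159 -2.6975 -0.1884] [-0.000e+00 -2.000e-04 -8.622e-01] dist 0.6867081904784491 deg 155.2010533852205
```

```bash
python3 -m pendant '[[1,-0.57,-0.02,0,0,0.138,-1],[1,-0.57,-0.02,0,0,0.138,-1],[1,-0.57,-0.02,0,0,0.138,-1],[1,-0.57,-0.02,0,0,0.138,-1],[1,-0.57,-0.02,0,0,0.138,-1]]'; python3 -c "
from h import *
plan([.54,-.185,.3],down(0))"
```

```text
time_s: 0.9
position: [0.3972, -0.3768, 0.2964]
tcp_rot: [[1.0, 0.001, 0.0], [0.001, -1.0, 0.001], [0.0, -0.001, -1.0]]
force: [0.9, -1.2, 1.1]
opening: 0.998
grasp_force: 0.0
row [ 0.7152 -0.958  -0.0166] [-0.0004 -0.      0.0004] dist 0.23911794689621277 deg 0.10378076877780304
```

```bash
python3 -m pendant '[[0.7,-0.95,-0.02,0,0,0,-1],[0.7,-0.95,-0.02,0,0,0,-1],[0.7,-0.95,-0.02,0,0,0,-1],[0.7,-0.95,-0.02,0,0,0,-1],[0.7,-0.95,-0.02,0,0,0,-1],[0.7,-0.95,-0.02,0,0,0,-1],[0.7,-0.95,-0.02,0,0,0,-1]]'; python3 - <<'E'
from h import *
K,T=cam("wrist");p,d=capture("wrist");cv2.imwrite("pics/w1.png",p[...,::-1]);np.savez("w1.npz",p=p,d=d,K=K,T=T)
for t in["fixture","hold_arm","roller_axle"]: print(t,[(x["extent"],round(x["conf"],2)) for x in look_for(t,"wrist")][:2])
W=cloud(d,K,T);np.set_printoptions(suppress=True);print(K[0,0],T.round(3))
E
```

```text
time_s: 1.6
position: [0.5363, -0.1893, 0.3002]
tcp_rot: [[1.0, 0.002, -0.0], [0.002, -1.0, -0.0], [-0.0, 0.0, -1.0]]
force: [0.3, -0.0, -0.2]
opening: 0.999
grasp_force: 0.0
fixture [([260.8, 147.3, 366.8, 288.3], 0.91)]
hold_arm [([296.5, 177.6, 340.7, 254.9], 0.68)]
roller_axle [([299.5, 172.9, 340.2, 255.2], 0.94)]
357.82499716522597 [[ 0.002 -0.962 -0.274  0.611]
 [-1.    -0.002 -0.002 -0.189]
 [ 0.001  0.274 -0.962  0.393]
 [ 0.     0.     0.     1.   ]]
```

View pics/w1.png

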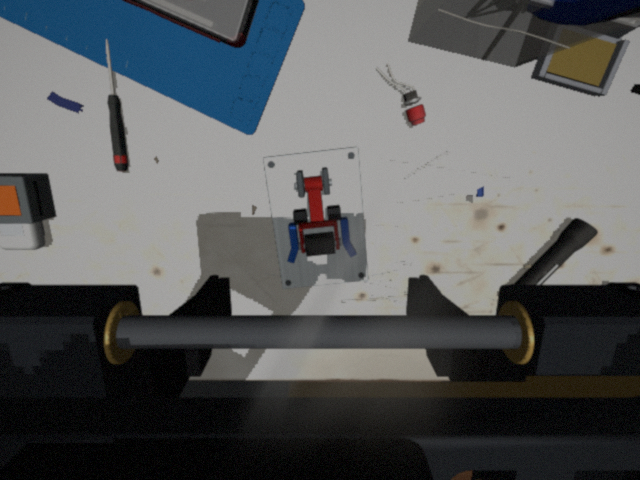

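Wrist view: the fixture plate corners are at about (264,157), (359,147), (368,280) and (281,289). The roller is at (319,243), the guides at (293,240) and (346,237), and the torch is at right (560,250). The sleeve and charger show at the left edge.

```bash
python3 - <<'E'
from h import *
f=np.load("w1.npz");p,d,K,T=f["p"],f["d"],f["K"],f["T"]
q=np.array([pix(u,v,K,T,.01) for u,v in[(264,157),(359,147),(368,280),(281,289)]]);print(q.round(4))
print([np.linalg.norm(q[i]-q[(i+1)%4]).round(4) for i in range(4)])
fr=(q[2]+q[3])/2;bk=(q[0]+q[1])/2;a=(bk-fr)[:2];print("yaw",np.degrees(np.arctan2(a[1],a[0])),"width yaw",[np.degrees(np.arctan2(*(q[i]-q[j])[[1,0]]))-90 for i,j in[(0,1),(3,2)]])
a/=np.linalg.norm(a);print("stop",fr[:2]+a*.078, bk[:2]-a*.072)
W=cloud(d,K,T);
for n,u,v in[("plate",320,275),("bench",400,200),("roller",319,240),("plate",275,250)]:print(n,np.nanmedian(W[v-3:v+4,u-3:u+4].reshape(-1,3),0).round(4))
# warp to a metric view at plate height: 4 px/mm
c=q.mean(0);g=lambda dx,dy:(c[0]+dx,c[1]+dy,.01)
Ti=np.linalg.inv(T)
S=np.array([g(.1,.075),g(.1,-.075),g(-.1,-.075),g(-.1,.075)]);X=(Ti[:3,:3]@S.T).T+Ti[:3,3];uv=(K@X.T).T;uv=uv[:,:2]/uv[:,2:]
H=cv2.getPerspectiveTransform(uv.astype(np.float32),np.float32([[0,0],[450,0],[450,600],[0,600]]))
o=cv2.warpPerspective(p,H,(450,600),flags=cv2.INTER_CUBIC);cv2.imwrite("pics/fx.png",o[...,::-1]);print("c",c)
E
```

```text
[[ 0.5918 -0.1324  0.01  ]
 [ 0.6022 -0.2313  0.01  ]
 [ 0.4541 -0.2465  0.01  ]
 [ 0.4428 -0.1462  0.01  ]]
[np.float64(0.0994), np.float64(0.1488), np.float64(0.1009), np.float64(0.1497)]
yaw 5.581921770109321 width yaw [np.float64(5.9591197948103485), np.float64(6.456646437092402)]
stop [ 0.526098   -0.18878721] [ 0.52534484 -0.18886082]
plate [ 0.4603 -0.1913  0.0099]
bench [ 5.453e-01 -2.796e-01  4.000e-04]
roller [ 0.5123 -0.1899  0.0466]
plate [ 0.488  -0.1395  0.0005]
c [ 0.52273565 -0.18911582  0.01      ]
```

View pics/fx.png

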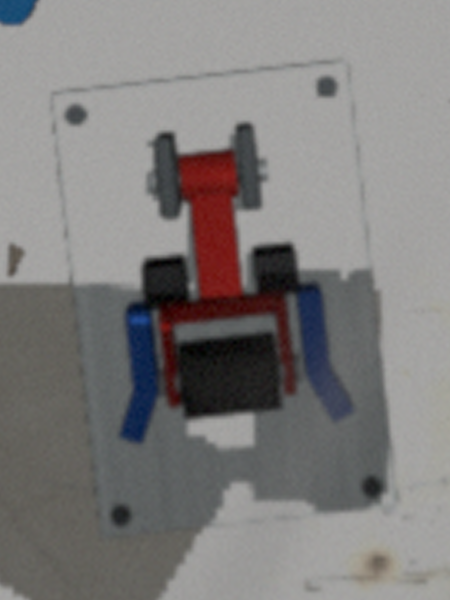

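The metric crop (3 px/mm) shows the plate corners at (52,93), (347,60), (392,503) and (107,533). That gives a yaw of about 6.2° and puts fixture_stop at about (0.5265, -0.1887). Next is the sleeve.

```bash
python3 -m pendant '[[0,-0.8,0.12,0,0,0,-1],[0,-0.8,0.12,0,0,0,-1],[0,-0.8,0.12,0,0,0,-1],[0,-0.8,0.12,0,0,0,-1]]' >/dev/null;  python3 -m pendant '[[0,-0.8,0.12,0,0,0,-1],[0,-0.8,0.12,0,0,0,-1],[0,-0.8,0.12,0,0,0,-1],[0,-0.8,0.12,0,0,0,-1],[0,-0.8,0.12,0,0,0,-1],[0,-0.8,0.12,0,0,0,-1]]'; python3 - <<'E'
from h import *
K,T=cam("wrist");p,d=capture("wrist");cv2.imwrite("pics/w2.png",p[...,::-1]);np.savez("w2.npz",p=p,d=d,K=K,T=T)
for t in["charger","sleeve","charger_ports"]: print(t,[(x["extent"],round(x["conf"],2)) for x in look_for(t,"wrist")][:2])
# metric warp at z=.028 around (.525,.133), 4px/mm, 150x110mm (x up, y left)
c=np.array([.525,.133]);Ti=np.linalg.inv(T)
S=np.array([[c[0]+a*.06,c[1]+b*.05,.028] for a,b in[(1,1),(1,-1),(-1,-1),(-1,1)]]);X=S@Ti[:3,:3].T+Ti[:3,3];uv=X@K.T;uv=uv[:,:2]/uv[:,2:]
H=cv2.getPerspectiveTransform(uv.astype(np.float32),np.float32([[0,0],[500,0],[500,600],[0,600]]))
cv2.imwrite("pics/sl.png",cv2.warpPerspective(p,H,(500,600),flags=cv2.INTER_CUBIC)[...,::-1])
E
```

```text
time_s: 2.8
position: [0.5368, 0.1283, 0.2524]
tcp_rot: [[1.0, -0.002, 0.001], [-0.002, -1.0, -0.001], [0.001, 0.001, -1.0]]
force: [0.6, -0.1, -0.6]
opening: 0.998
grasp_force: 0.0
charger [([290.5, 236.6, 334.8, 266.1], 0.76), ([191.1, 348.4, 236.4, 396.9], 0.63)]
sleeve [([279.4, 178.1, 348.6, 235.9], 0.75)]
charger_ports [([292.9, 233.8, 336.9, 269.1], 0.98), ([191.1, 347.5, 237.1, 396.0], 0.95)]
```

View pics/sl.png

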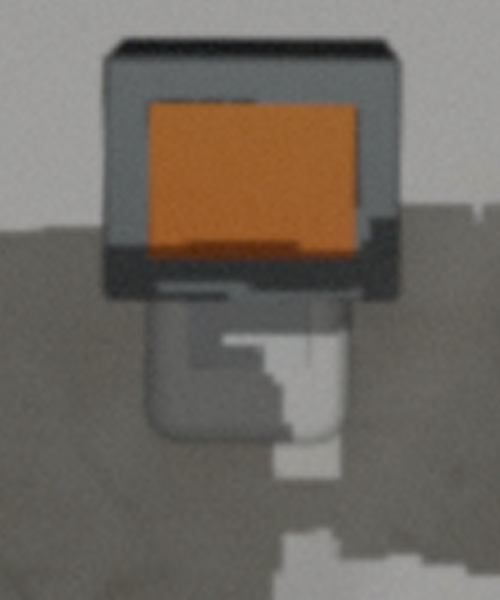

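The crop (5 px/mm) shows the charger's exposed end spanning columns 146–350, with the port edge at row 440. So it sits at y≈0.1334 with the ports at x≈0.497. The sleeve yaw is about 0°, with its front edge at row 298.

```bash
python3 -m pendant '[[-0.12,-0.025,0.2,0,0,0,-1],[-0.12,-0.025,0.4,0,0,0,-1],[-0.12,-0.025,0.6,0,0,0,-1],[-0.12,-0.025,0.8,0,0,0,-1],[-0.12,-0.025,0.895,0,0,0,-1],[-0.12,-0.025,0.895,0,0,0,-1],[-0.12,-0.025,0.895,0,0,0,0],[-0.12,-0.025,0.895,0,0,0,1]]'; python3 -m pendant '[[0,0,0,0,0,0,1],[0,0,0,0,0,0,1],[0,0,0,0,0,0,1],[0,0,0,0,0,0,1],[0,0,0,0,0,0,1],[0,0,0,0,0,0,1]]'
```

```text
time_s: 3.8
position: [0.5128, 0.1342, 0.0735]
tcp_rot: [[1.0, -0.002, 0.001], [-0.002, -1.0, -0.0], [0.001, 0.0, -1.0]]
force: [-0.8, 0.2, 0.1]
opening: 0.9
grasp_force: 0.0
time_s: 4.4
position: [0.5123, 0.1349, 0.0734]
tcp_rot: [[1.0, -0.0, 0.0], [-0.0, -1.0, -0.0], [0.0, 0.0, -1.0]]
force: [-0.7, -1.1, 1.5]
opening: 0.485
grasp_force: 29.8
```

```bash
python3 -m pendant '[[-0.04,0,0,0,0,0,1],[-0.1,0,0,0,0,0,1],[-0.16,0,0,0,0,0,1],[-0.22,0,0,0,0,0,1],[-0.28,0,0,0,0,0,1],[-0.32,0,0,0,0,0,1],[-0.32,0,0,0,0,0,1],[-0.32,0,0,0,0,0,1]]'
```

```text
time_s: 5.2
position: [0.4477, 0.135, 0.0731]
tcp_rot: [[1.0, -0.001, -0.002], [-0.001, -1.0, -0.0], [-0.002, 0.0, -1.0]]
force: [-2.1, 0.0, -0.6]
opening: 0.482
grasp_force: 29.8
```

```bash
python3 -c "
from h import *
print(readout.read_state()['joint_positions'][5])"; python3 -m pendant '[[0,0,-0.2,0,0,0,1],[0,0,-0.4,0,0,0,1],[0.1,0.25,-0.4,0,0,-0.1,1],[0.25,0.5,-0.4,0,0,-0.2,1],[0.25,0.675,-0.4,0,0,-0.3,1],[0.25,0.675,-0.4,0,0,-0.345,1],[0.25,0.675,-0.4,0,0,-0.345,1],[0.25,0.675,-0.4,0,0,-0.345,1]]';python3 -m pendant '[[0,0,0,0,0,-0.345,1],[0,0,0,0,0,-0.345,1],[0,0,0,0,0,-0.345,1],[0,0,0,0,0,-0.345,1],[0,0,0,0,0,-0.345,1],[0,0,0,0,0,-0.345,1],[0,0,0,0,0,-0.345,1],[0,0,0,0,0,-0.345,1]]';python3 -m pendant '[[0,0,0,0,0,-0.345,1],[0,0,0,0,0,-0.345,1],[0,0,0,0,0,-0.345,1],[0,0,0,0,0,-0.345,1],[0,0,0,0,0,-0.345,1],[0,0,0,0,0,-0.345,1],[0,0,0,0,0,-0.345,1],[0,0,0,0,0,-0.345,1]]'
python3 - <<'E'
from h import *
plan([.5,0,.073],down(186.2))
K,T=cam("wrist");p,d=capture("wrist");cv2.imwrite("pics/w3.png",p[...,::-1])
E
```

```text
93.08507120841229
time_s: 6.0
position: [0.4987, -0.0012, 0.1531]
tcp_rot: [[0.655, 0.755, 0.0], [0.755, -0.655, -0.0], [0.0, 0.0, -1.0]]
force: [0.0, 0.7, -0.5]
opening: 0.48
grasp_force: 29.8
time_s: 6.8
position: [0.4986, -0.0002, 0.1531]
tcp_rot: [[-0.36, 0.933, 0.0], [0.933, 0.36, -0.0], [-0.0, 0.0, -1.0]]
force: [-0.3, 0.1, -1.4]
opening: 0.486
grasp_force: 29.8
time_s: 7.6
position: [0.4986, -0.0002, 0.1531]
tcp_rot: [[-0.993, 0.118, 0.0], [0.118, 0.993, -0.0], [-0.0, -0.0, -1.0]]
force: [-0.6, 0.5, -0.7]
opening: 0.478
grasp_force: 29.8
row [-0.0065  0.002   0.4007] [-0.      0.0001 -0.0722] dist 0.08014457248521961 deg 12.987241699601404
```

View pics/w3.png

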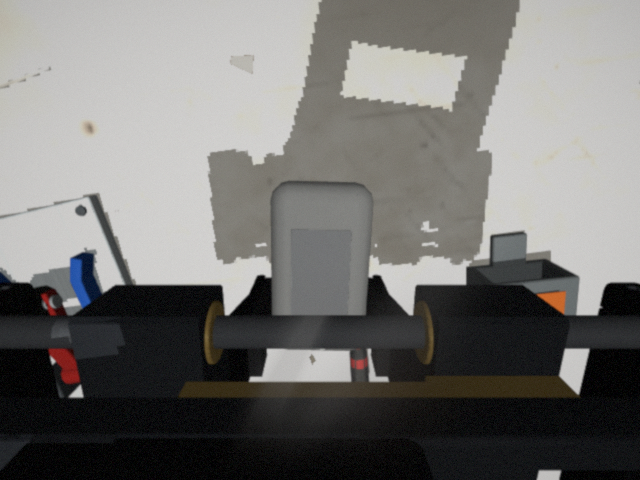

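The held block is visible at columns 272–372 with its plain end at row 182, straight in the jaws. The jaw tips reach about 2.5 mm below its underside, so I'll lay it down with a small drop.

```bash
python3 -m pendant '[[0,0,0.2,0,0,-0.04,1],[0,0,0.35,0,0,-0.072,1],[0,0,0.395,0,0,-0.072,1],[0,0,0.407,0,0,-0.072,1],[0,0,0.407,0,0,-0.072,1],[0,0,0.407,0,0,-0.072,1]]';python3 -m pendant '[[0,0,0,0,0,0,0],[0,0,0,0,0,0,-0.2],[0,0,0,0,0,0,-0.4],[0,0,0,0,0,0,-1],[0,0,0,0,0,0,-1],[0,0,0,0,0,0,-1],[0,0,0,0,0,0,-1],[0,0,0,0,0,0,-1]]';python3 -m pendant '[[0,0,-0.1,0,0,0,-1],[0,0,-0.3,0,0,0,-1],[0,0,-0.5,0,0,0,-1],[0,0,-0.5,0,0,0,-1],[0,0,-0.5,0,0,0,-1]]'
python3 - <<'E'
from h import *
K,T=cam("wrist");p,d=capture("wrist");cv2.imwrite("pics/w4.png",p[...,::-1])
for t in["charger","charger_ports"]: print(t,[(x["extent"],round(x["conf"],2)) for x in look_for(t,"wrist")][:2])
E
```

```text
time_s: 8.25
position: [0.499, -0.0002, 0.0729]
tcp_rot: [[-0.995, -0.103, 0.002], [-0.103, 0.995, -0.0], [-0.002, -0.001, -1.0]]
force: [-0.4, -0.2, -1.6]
opening: 0.482
grasp_force: 29.8
time_s: 9.05
position: [0.4981, -0.0, 0.0718]
tcp_rot: [[-0.995, -0.104, -0.0], [-0.104, 0.995, 0.0], [0.0, 0.0, -1.0]]
force: [0.3, -0.2, 0.1]
opening: 0.979
grasp_force: 0.0
time_s: 9.55
position: [0.4985, -0.0001, 0.1727]
tcp_rot: [[-0.995, -0.104, 0.002], [-0.104, 0.995, -0.001], [-0.002, -0.001, -1.0]]
force: [-1.0, 0.4, -1.0]
opening: 0.994
grasp_force: 0.0
charger [([289.5, 165.6, 350.4, 269.9], 0.81)]
charger_ports [([292.0, 161.8, 350.6, 271.5], 0.61)]
```

View pics/w4.png

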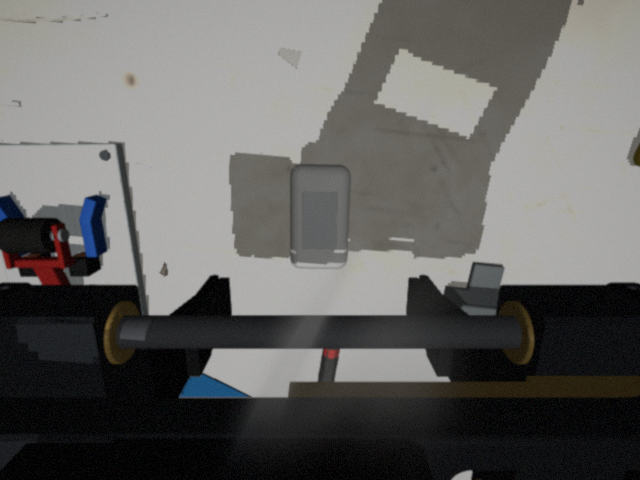

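The charger lies flat and square to the tool: columns 291–350, plain end at row 165, port end at row 268.

```bash
python3 - <<'E'
from h import *
K,T=cam("wrist")
a=pix(320.5,165,K,T,.022);b=pix(320.5,268,K,T,.022);print(a.round(4),b.round(4),np.linalg.norm(a-b))
m=(a+b)/2;m=m; u=(b-a)/np.linalg.norm(a-b);print("yaw",np.degrees(np.arctan2(u[1],u[0])))
g=m-u*.0245;print(g);plan([g[0],g[1],.0765],down(186.2))
E
```

```text
[ 0.4396 -0.0042  0.022 ] [0.5116 0.0035 0.022 ] 0.0724252659492658
yaw 6.099892971010785
[ 0.45125659 -0.00297389  0.022     ]
row [0.229  0.0081 0.4713] [ 0.0003 -0.0009 -0.0012] dist 0.10481441866987401 deg 0.2749031572718633
```

```bash
python3 -m pendant '[[0.2,0.005,0,0,0,0,-1],[0.23,0.005,0.15,0,0,0,-1],[0.23,0.005,0.35,0,0,0,-1],[0.23,0.005,0.47,0,0,0,-1],[0.23,0.005,0.47,0,0,0,-1],[0.23,0.005,0.47,0,0,0,-1],[0.23,0.005,0.47,0,0,0,0],[0.23,0.005,0.47,0,0,0,1]]' >/dev/null; python3 -m pendant '[[0,0,0,0,0,0,1],[0,0,0,0,0,0,1],[0,0,0,0,0,0,1],[0,0,0,0,0,0,1],[0,0,0,0,0,0,1],[0,0,0,0,0,0,1]]';python3 -m pendant '[[0,0,-0.1,0,0,0,1],[0,0,-0.3,0,0,0,1],[0,0,-0.3,0,0,0,1],[0,0,-0.3,0,0,0,1]]'; python3 - <<'E'
from h import *
K,T=cam("wrist");p,d=capture("wrist");cv2.imwrite("pics/w5.png",p[...,::-1])
a=np.radians(6.2);u=np.array([np.cos(a),np.sin(a)])
# ports 62mm ahead of tool axis; want ports at x=-50 mm
t=np.array([.5265,-.1887])+u*(-.050-.062);print(t);plan([t[0],t[1],.137],down(186.2))
E
```

```text
time_s: 11.1
position: [0.4524, -0.0039, 0.078]
tcp_rot: [[-0.995, -0.105, 0.0], [-0.105, 0.995, -0.0], [-0.0, -0.0, -1.0]]
force: [0.7, -0.1, 3.1]
opening: 0.482
grasp_force: 29.9
time_s: 11.5
position: [0.4525, -0.0039, 0.1383]
tcp_rot: [[-0.995, -0.104, 0.002], [-0.104, 0.995, -0.0], [-0.002, -0.001, -1.0]]
force: [0.7, -1.3, -1.4]
opening: 0.477
grasp_force: 29.9
[ 0.41515509 -0.20079593]
row [ 0.2859 -0.9606  0.0027] [ 0.0001 -0.0002 -0.0012] dist 0.20044577686716583 deg 0.2131534017964778
```

View pics/w5.png

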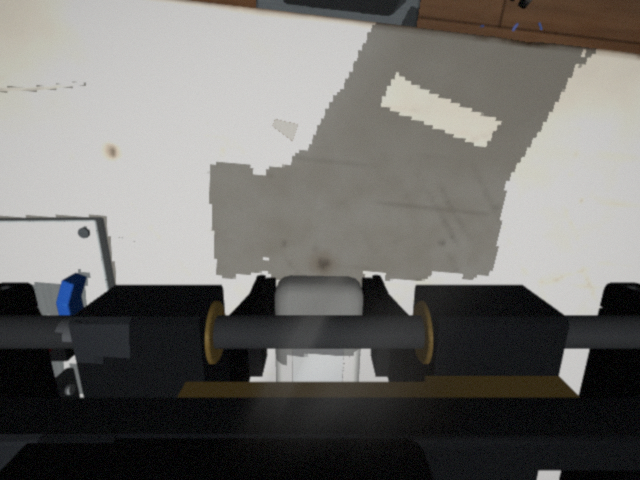

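Regrasped squarely near the plain end (block at columns 275–362). Carrying it to just before the roller.

```bash
python3 -m pendant '[[0.286,-0.25,0,0,0,0,1],[0.286,-0.5,0,0,0,0,1],[0.286,-0.75,0,0,0,0,1],[0.286,-0.96,0,0,0,-0.001,1],[0.286,-0.96,0.1,0,0,-0.001,1],[0.286,-0.96,0.2,0,0,-0.001,1],[0.286,-0.96,0.2,0,0,-0.001,1],[0.286,-0.96,0.2,0,0,-0.001,1]]'; python3 - <<'E'
from h import *
K,T=cam("top");p,d=capture("top");np.savez("top1.npz",p=p,d=d)
c=cv2.resize(p[190:300,310:440],None,fx=5,fy=5,interpolation=cv2.INTER_CUBIC);cv2.imwrite("pics/t5.png",c[...,::-1])
W=cloud(*[capture("scene")[1]],*cam("scene"));p=capture("scene")[0];cv2.imwrite("pics/s5.png",p[...,::-1])
m=(abs(W[...,0]-.5)<.06)&(abs(W[...,1]+.19)<.06);v,u=np.where(m);print("scene px",u.min(),u.max(),v.min(),v.max())
print(look_for("charger","scene")[:2],look_for("fixture","scene")[:1])
E
```

```text
time_s: 12.35
position: [0.4145, -0.1999, 0.0967]
tcp_rot: [[-0.994, -0.108, -0.003], [-0.108, 0.994, 0.003], [0.003, 0.003, -1.0]]
force: [-0.6, -0.1, -0.5]
opening: 0.48
grasp_force: 29.9
scene px 335 401 158 479
[{'extent': [201.6, 246.7, 226.9, 270.0], 'conf': 0.73}, {'extent': [341.3, 307.3, 368.4, 323.2], 'conf': 0.72}] [{'extent': [343.5, 278.5, 400.5, 325.7], 'conf': 0.64}]
```

View pics/s5.png

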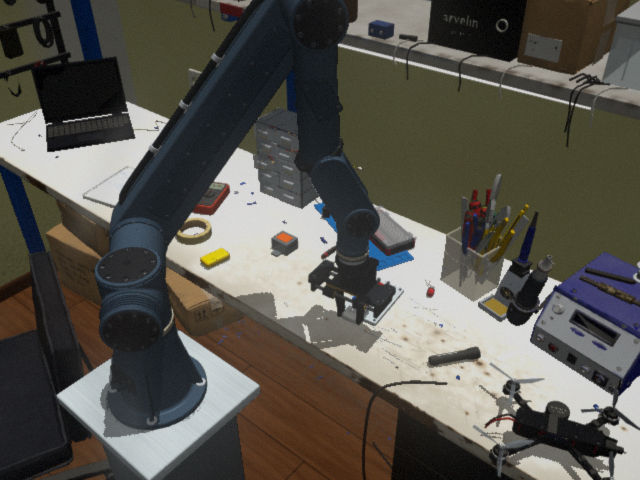

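The scene view shows the hand in front of the fixture (355,300) but hides the fit, so I'll go by force.

```bash
python3 -m pendant '[[0,0,0.02,0,0,0,1],[0,0,0.038,0,0,0,1],[0,0,0.042,0,0,0,1],[0,0,0.042,0,0,0,1]]'; python3 -m pendant '[[-0.04,0,0,0,0,0,1],[-0.06,0,0,0,0,0,1],[-0.08,0,0,0,0,0,1],[-0.08,0,0,0,0,0,1]]'
```

```text
time_s: 13.0
position: [0.4154, -0.2007, 0.0892]
tcp_rot: [[-0.994, -0.108, -0.0], [-0.108, 0.994, 0.0], [0.0, 0.0, -1.0]]
force: [-0.8, -0.1, -1.5]
opening: 0.48
grasp_force: 29.9
time_s: 13.4
position: [0.4314, -0.1989, 0.0893]
tcp_rot: [[-0.994, -0.108, -0.001], [-0.108, 0.994, 0.0], [0.001, 0.0, -1.0]]
force: [-2.3, -3.2, -2.5]
opening: 0.479
grasp_force: 30.0
```

```bash
python3 -m pendant '[[-0.02,0,0,0,0,0,1],[-0.04,0,0,0,0,0,1],[-0.06,0,0,0,0,0,1],[-0.06,0,0,0,0,0,1]]'; python3 -m pendant '[[-0.02,0,0,0,0,0,1],[-0.04,0,0,0,0,0,1],[-0.06,0,0,0,0,0,1],[-0.06,0,0,0,0,0,1]]'
```

```text
time_s: 13.8
position: [0.444, -0.1975, 0.0893]
tcp_rot: [[-0.994, -0.108, 0.001], [-0.108, 0.994, 0.0], [-0.001, -0.0, -1.0]]
force: [1.3, 1.5, -4.1]
opening: 0.485
grasp_force: 29.9
time_s: 14.2
position: [0.4559, -0.1963, 0.0894]
tcp_rot: [[-0.994, -0.108, 0.001], [-0.108, 0.994, -0.0], [-0.001, -0.0, -1.0]]
force: [0.4, 1.0, -5.6]
opening: 0.48
grasp_force: 29.9
```

```bash
python3 -m pendant '[[-0.015,0,0,0,0,0,1],[-0.03,0,0,0,0,0,1],[-0.03,0,0,0,0,0,1]]'; python3 -m pendant '[[-0.01,0,0,0,0,0,1],[-0.02,0,0,0,0,0,1],[-0.02,0,0,0,0,0,1]]'
```

```text
time_s: 14.5
position: [0.4612, -0.1957, 0.0893]
tcp_rot: [[-0.994, -0.108, -0.001], [-0.108, 0.994, 0.0], [0.001, 0.0, -1.0]]
force: [-1.4, 1.3, -5.5]
opening: 0.48
grasp_force: 29.9
time_s: 14.8
position: [0.4618, -0.1955, 0.0892]
tcp_rot: [[-0.994, -0.109, -0.008], [-0.109, 0.994, 0.002], [0.007, 0.003, -1.0]]
force: [-12.5, -7.0, -1.6]
opening: 0.477
grasp_force: 30.0
```

```bash
python3 -m pendant '[[0.006,0,0.004,0,0,0,1],[0.006,0,0.004,0,0,0,0],[0.006,0,0.004,0,0,0,-0.2],[0.006,0,0.004,0,0,0,-0.6],[0.006,0,0.004,0,0,0,-1],[0.006,0,0.004,0,0,0,-1],[0.006,0,0.004,0,0,0,-1],[0.006,0,0.004,0,0,0,-1]]'; python3 -m pendant '[[0,0,-0.1,0,0,0,-1],[0,0,-0.3,0,0,0,-1],[0,0,-0.5,0,0,0,-1],[-0.2,0,-0.7,0,0,0,-1],[-0.4,0,-0.7,0,0,0,-1],[-0.45,0,-0.7,0,0,0,-1],[-0.45,0,-0.7,0,0,0,-1]]'; python3 - <<'E'
from h import *
K,T=cam("wrist");p,d=capture("wrist");cv2.imwrite("pics/w6.png",p[...,::-1]);np.savez("w6.npz",p=p,d=d,K=K,T=T)
a=np.radians(6.2);ux=np.array([np.cos(a),np.sin(a)]);uy=np.array([-ux[1],ux[0]]);c=np.array([.5265,-.1887]);Ti=np.linalg.inv(T)
S=np.array([[*(c+ux*i+uy*j),.032] for i,j in[(.05,.05),(.05,-.05),(-.1,-.05),(-.1,.05)]]);X=S@Ti[:3,:3].T+Ti[:3,3];uv=X@K.T;uv=uv[:,:2]/uv[:,2:]
H=cv2.getPerspectiveTransform(uv.astype(np.float32),np.float32([[0,0],[400,0],[400,600],[0,600]]))
cv2.imwrite("pics/fin.png",cv2.warpPerspective(p,H,(400,600),flags=cv2.INTER_CUBIC)[...,::-1])
W=cloud(d,K,T);L=(W[...,:2]-c)@np.c_[ux,uy];
for i,j in[(-.065,0),(-.055,0.01),(-.045,-.01),(-.04,.01),(-.06,.04)]:
    m=(abs(L[...,0]-i)<.003)&(abs(L[...,1]-j)<.003);print(i,j,m.sum(),np.nanmedian(W[...,2][m]).round(4))
E
```

```text
time_s: 15.6
position: [0.4642, -0.1955, 0.0887]
tcp_rot: [[-0.994, -0.108, 0.0], [-0.108, 0.994, -0.0], [-0.0, -0.0, -1.0]]
force: [0.0, 0.2, 0.2]
opening: 0.948
grasp_force: 0.0
time_s: 16.3
position: [0.5545, -0.1855, 0.2286]
tcp_rot: [[-0.994, -0.109, 0.001], [-0.109, 0.994, -0.001], [-0.001, -0.001, -1.0]]
force: [-1.0, 1.1, 0.0]
opening: 0.998
grasp_force: 0.0
-0.065 0 64 0.0321
-0.055 0.01 64 0.0325
-0.045 -0.01 64 0.0325
-0.04 0.01 57 0.0322
-0.06 0.04 56 0.0102
```

View pics/fin.png

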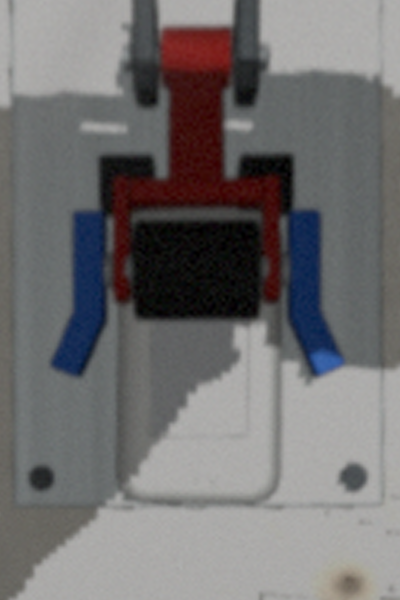

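Final view (4 px/mm): the charger spans columns 117–280, centred between the guides. Its plain end is at row 500, about 75 mm before the stops. The top sits at 32 mm all over, so it lies flat, and the roller is on top of it. It is seated and released.

```bash
python3 -c "
from rig import *
print(bot.hand_in())"
```

```text
the job is handed in; nothing more can be done
None
```

I loaded the charger into the fixture port end first, released it and handed the job in at about 16 s. By the last picture and the contact force on the stops it is home, flat and centred, with the roller on its top; the hand-in returned no verdict.

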